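# Put the parts drawer back into its push-push latch

### The arm

A 6-joint arm with a two-finger parallel gripper is mounted at the origin on the work surface. World frame = base frame: x ahead of the robot, y to its left, z up, the work surface at z = 0. Lengths are in m, angles in degrees, forces in N, time in s.
With the tool pointing down it reaches from about 0.35 to 0.975 m from the base axis. Payload 4.9 kg.
Tool frame: the origin (TCP) lies midway between the tips of the shut fingers; the grasp point (between the pads) lies 19 mm behind it (robot.pinch_z is the x of the grasp point in the tool frame, in m); x points along the fingers, z is the direction in which the jaws open and shut, and the axes are right-handed (so a half turn about x gives the same grasp; the last joint's range is limited). The gripper opens to 85 mm and grips with 20 to 120 N. Pads are 22 mm wide; open, the fingers measure 114 mm over their backs; the gripper's body (76 mm by 85 mm) begins 54 mm behind the grasp point. The pads swing forward as they close: fully open they stand 13 mm farther back than shut.
Start: joints at [62.223, 3.019, 92.412, -0, 84.569, -6.818], TCP at [0.224, 0.584, 0.194] pointing down, gripper open.
Joint ranges: [-172.51, 172.51], [-57.92, 126.97], [3.15, 148.05], [-58.71, 238.71], [5.1, 150.11], [-179.66, 179.66]. Speed limits (degrees/s): [147.25, 147.25, 180, 180, 180, 180].

### API

Orientations are given as [roll, pitch, yaw] about the fixed x, y, z axes, in that order (R = Rz(yaw) Ry(pitch) Rx(roll)).
In Python, from station import robot gives the robot as it stands. Calls block until the motion is done:
- robot.move_to(position, orientation): joint-space move of the TCP to a pose.
- robot.move_l(position, velocity=0.15, frame=None): straight line of the TCP; frame=None keeps the orientation; velocity is the mean speed in m/s.
- robot.set_joints(angles): joint-space move.
- robot.move_gripper(opening, strength=None): opening from 0.0 (shut) to 1.0 (fully open); strength is the grip in N (None keeps the last); returns when the fingers have stopped.
- robot.dwell(seconds).
- robot.inverse_kinematics(position, orientation): joint angles nearest the present ones, or None.
- robot.observe(): the state.
- robot.snapshot(name): name is "scene" or "top"; returns the picture (384x512x3 uint8, red, green, blue); there is no depth.
- robot.camera_model(name): a dict with "intrinsics" (3x3 intrinsics, pixels), "k1" (the pictures are not rectified: a ray, as slopes to the right and down, at radius r is drawn at 1 + k1 r^2 times it, then the intrinsics apply), "R" (3x3) and "t" (3): a world point X has camera coordinates R X + t. Camera axes: x right, y down, z forward; pixel columns grow to the right and rows downward; lengths in m; the calibration is good to about 2 mm. A picture is of the moment at which its call begins. camera_model takes no time and is no camera call.
A pose or a line that the arm cannot do raises robot.PlanningError and nothing moves.
- robot.finish_job(): hands the job in, once; it reports no verdict.
The state is a dict: "time_s": time; "joints": joint angles; "qd": joint speeds; "joint_efforts": joint torques, N m; "tcp_pos": TCP position; "eef_rot": TCP orientation; "ft_force": force on the tool from outside, world axes, zero at the start; "ft_torque": the same for the moment, N m; "gripper_width": opening from 0.0 (shut) to 1.0 (fully open).
Only numpy, scipy, OpenCV 4.12 (cv2) and the standard library are available. Lean on these libraries where they do the work, as an engineer would, in place of code of your own. Each camera call takes 0.05 s, during which the arm holds its last target.

### The job

Put the loose small-parts drawer back into the empty bay of the parts cabinet, keeping it level so nothing spills. Press it gently in to the end of its travel so that the push-push latch catches, take your hand off and see that it stays in (press again if it springs back out), then give its pull tab a light outward tug to make sure the latch holds. Leave it latched, do not force or ram anything, and leave the other things where they are.

Things in the scene. Friction and masses are not known exactly. Their poses are not given: they have to be found in the camera images.
- tray_centre (a point): The loose drawer: grey plastic tray of hardware, 136 mm long (x) x 58 wide (y) x 40 high, walls 3, 0.17 to 0.31 kg, on the bench. Point: its centre, 20 above its underside. x runs from its front (pull tab) to its rear, which goes in first; the rear 12 of its sides taper in by 3 each side and slope up by 3 below. Can be pinched across the 58 anywhere along the straight sides.
- tray_tab (a point): Centre of the drawer's pull tab: upright solid tab in the middle of its front panel, sticking out 26 mm along -x, 14 wide (y), 22 high (12 to 34 above the drawer's underside). 81 in front of the drawer's centre and 3 higher; its outer end is 94 in front of the centre. Pinch it across its 14 from above, or push on its outer end.
- cabinet: Grey sheet-steel parts cabinet fixed to the bench, 210 mm deep (x) x 195 wide (y) x 101 high, three narrow drawers above one wide one. Origin: centre of its underside; x runs from its front (at x = -105) to its back: a drawer goes in along +x. The upper middle bay is empty; its neighbours hold closed drawers with pull tabs 14 wide sticking out 25 at y = -64 and 64.
- bay_mouth (a point): Mouth of the empty bay: middle of the front edge of its flat floor, in the cabinet's front plane, 54 mm above the bench; axes as the cabinet's (+x = inwards). The bay is 61 mm wide, 44 high. Latched, the drawer's centre lies 60 to 76 behind this point (front panel 8 proud to 8 inside, as the latch's depth differs from cabinet to cabinet); not latched, it is pushed out to under 52.
- home (a point): Middle place of the latched drawer's centre, 68 mm behind the mouth, 20 mm over the bay floor (true depth up to 8 mm off). From 26 mm short of it a spring pushes back, 3 to 6 N. The push-push latch catches if the drawer is pressed to the end stop, 10 mm past (force climbs steeply; stop at 10 to 14 N), then let go: it springs back 10 mm and stays. Let go earlier, or pressed to the end again, it is pushed out 26 mm.
- latch_mount (a joint): Give of the latch block in its rubber mount (m), 20 N per mm: negative when the drawer presses on it, positive when the latched drawer is pulled outwards, within 0.04 mm of 0 when nothing touches the drawer. More than 20 N either way damages the latch; a steady tug of 5 to 12 N for half a second is a proper check.
- tub: Bystander: open black plastic tub 130 x 90 x 55 (mm) of bolts; it and the drawer stand on the bench on opposite sides, left and right.
- screwdriver: Bystander: screwdriver lying on the bench at the left, nearer the robot.
- wrench: Bystander: combination wrench lying on the bench at the right, nearer the robot.
- tape_measure: Bystander: black tape measure 70 x 36 x 62 mm, on the bench right of the cabinet.
- spray_can: Bystander: spray can, 66 mm diameter, 190 high, left of the cabinet.
- mug: Bystander: white mug, 80 mm diameter, 95 high, left of the cabinet.
- nail_jar: Bystander: small glass jar, 52 mm diameter, 62 high, on the rear of the cabinet's roof.
Not all that is in view belongs to the job. Of the things shaped like the part that bears tray_centre, the grey one is meant.

How it is judged (in metres and radians):
On the way, in this order (a step that is already met when the one before it is completed fails the run):
1. The drawer, pressed into the empty bay and let go, stays in: untouched and at rest for 0.4 s, its front panel at most about 13 mm proud of the cabinet's front (x of tray_centre in the frame of cabinet above -0.05 m and y of tray_centre in the frame of cabinet between -0.005 and 0.005 m and z of tray_centre in the frame of cabinet between 0.07 and 0.08 m and contact force between each of the fingers, the arm and tray below 0.05 N and linear speed of tray below 0.01 m/s), for 0.4 s.
2. The latched drawer is tugged outwards with at least 2 N for 0.1 s, and stays in (value of joint latch_mount above 0.0001 m and x of tray_centre in the frame of cabinet above -0.05 m), for 0.1 s.
At the end, for the whole second after the job is handed in: The drawer sits latched in the empty upper middle bay, its front panel at most about 13 mm proud of the cabinet's front, straight and level to 3 degrees, untouched and at rest (all of step 1 and angle between the x axis of tray_centre and the x axis of cabinet, either way round below 0.06 rad and angle between tray_centre's own z axis and vertical below 0.06 rad).
It fails at once if The latch is pressed or pulled with more than 20 N (value of joint latch_mount below -0.001 m or value of joint latch_mount above 0.001 m).
It fails at once if The drawer is rammed or wedged against the cabinet with more than 40 N (contact force between tray and cabinet above 40 N).
It fails at once if The drawer is tipped more than 23 degrees, so that parts spill (angle between tray_centre's own z axis and vertical above 0.4 rad).
It fails at once if One of the other things is shifted by more than 30 mm (distance of any of tub, screwdriver, wrench, tape_measure, spray_can, mug, nail_jar from where it was at the start of the episode above 0.03 m).
It also fails if it takes over 67 s, if anything falls off the work surface, if the arm or the gripper's body presses on something with over 40 N, if the wrist force passes 120 N, or if a joint passes its speed limit or range.

## Working session

There is one attempt and no reset: what is moved stays moved. The work goes in short steps, each a Python script; the robot and the scene stay as the last script left them, time stands still between calls to the robot, and variables do not carry over. Pictures are saved under pics/ and viewed, and the job is handed in when it is done.

```bash
ls; mkdir -p pics; python3 - <<'E'
from station import robot
import cv2
for n in("scene","top"):
    im=robot.snapshot(n); cv2.imwrite(f"pics/{n}0.png",im[:,:,::-1])
    m=robot.camera_model(n); print(n,m)
print(robot.observe(), robot.pinch_z)
E
```

```text
pics
scene {'intrinsics': array([[412.31624335,   0.        , 250.15784211],
       [  0.        , 412.31624335, 192.37124695],
       [  0.        ,   0.        ,   1.        ]]), 'k1': -0.07623753903459256, 'R': array([[-0.05530323,  0.99841615, -0.01033212],
       [ 0.67506164,  0.02976379, -0.7371607 ],
       [-0.73568562, -0.04774219, -0.67563848]]), 't': array([-0.07102276, -0.27272387,  1.68475753])}
top {'intrinsics': array([[455.55138183,   0.        , 253.23208741],
       [  0.        , 455.55138183, 175.15090699],
       [  0.        ,   0.        ,   1.        ]]), 'k1': -0.03381475711002674, 'R': array([[-0.0638464 , -0.99795472, -0.00316378],
       [-0.97667102,  0.06313542, -0.2052502 ],
       [ 0.20503015, -0.01001451, -0.97870442]]), 't': array([0.10549917, 0.52642373, 1.1697148 ])}
{'time_s': 0.1, 'joints': array([ 6.22229232e+01,  3.05388612e+00,  9.24864670e+01, -1.84156450e-03,
        8.45682301e+01, -6.81752494e+00]), 'qd': array([ 0.07013087, -0.03993977, -0.20434306,  0.03583603, -0.14267316,
        0.1036294 ]), 'joint_efforts': array([ 6.41550760e-04, -3.94901454e+01, -3.71365607e+01, -1.40291763e-04,
        3.86935193e-03, -2.07029572e-06]), 'tcp_pos': array([0.22326567, 0.58306655, 0.19285821]), 'eef_rot': array([ 174.14957675,   89.89140128, -116.80979909]), 'ft_force': array([-0.2837366 , -0.05532764,  0.39595282]), 'ft_torque': array([-0.03443901,  0.00182734,  0.04850257]), 'gripper_width': 1.0009737666118343} -0.0187
```

View pics/scene0.png

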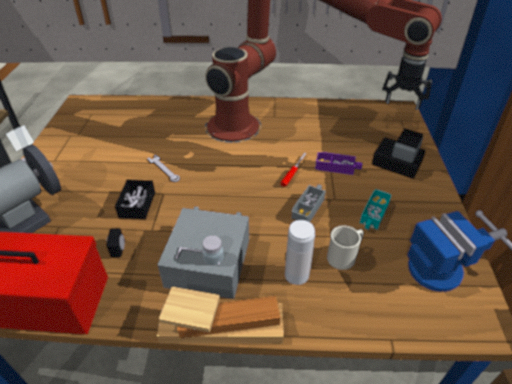

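View pics/top0.png

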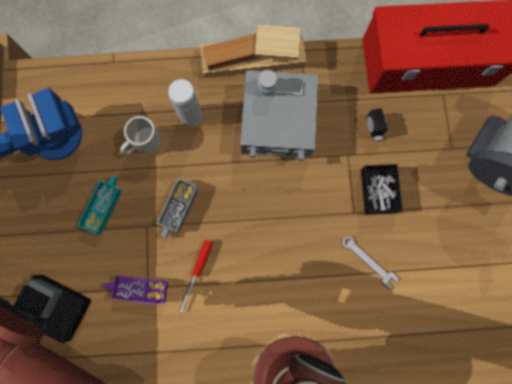

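Tray-shaped things in the top view: teal (100,206), grey (178,207) and purple (138,290). The grey one at (178,207) fits the description, so I'll enlarge it and the cabinet.

```bash
python3 - <<'E'
import cv2
t=cv2.imread("pics/top0.png"); s=cv2.imread("pics/scene0.png")
cv2.imwrite("pics/c1.png",cv2.resize(t[170:245,145:220],None,fx=8,fy=8,interpolation=cv2.INTER_CUBIC))
cv2.imwrite("pics/c2.png",cv2.resize(t[60:170,230:330],None,fx=5.4,fy=5.4,interpolation=cv2.INTER_CUBIC))
E
```

```text
(no output)
```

View pics/c1.png

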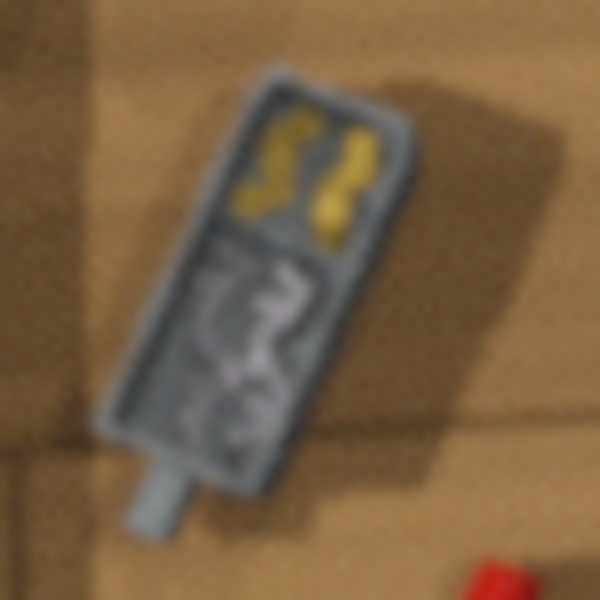

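View pics/c2.png

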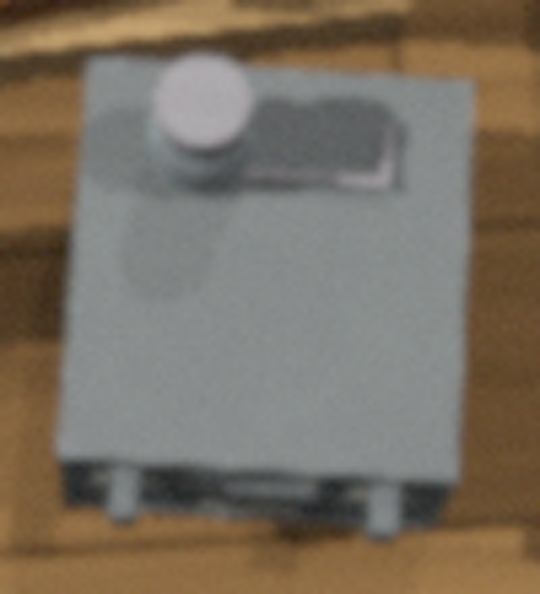

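```bash
cat > h.py <<'E'
import numpy as np, cv2
from scipy.optimize import least_squares
from station import robot
def proj(n,X):
    m=robot.camera_model(n); X=np.atleast_2d(X)
    c=X@m["R"].T+m["t"]; s=c[:,:2]/c[:,2:]; r2=(s**2).sum(1,keepdims=True)
    s=s*(1+m["k1"]*r2); K=m["intrinsics"]
    return s*[K[0,0],K[1,1]]+[K[0,2],K[1,2]]
def back(n,uv,z):
    uv=np.asarray(uv,float)
    f=lambda p:(proj(n,[p[0],p[1],z])[0]-uv)
    return least_squares(f,[0.5,0]).x
def fitpose(n,pts,uv,z0=0,x0=(.5,0,0)):
    pts=np.asarray(pts,float);uv=np.asarray(uv,float)
    def W(p):
        c,s=np.cos(p[2]),np.sin(p[2])
        return np.c_[p[0]+c*pts[:,0]-s*pts[:,1],p[1]+s*pts[:,0]+c*pts[:,1],z0+pts[:,2]]
    r=least_squares(lambda p:(proj(n,W(p))-uv).ravel(),x0)
    return r.x, (proj(n,W(r.x))-uv)
def tf(p,pts):
    pts=np.atleast_2d(pts);c,s=np.cos(p[2]),np.sin(p[2])
    return np.c_[p[0]+c*pts[:,0]-s*pts[:,1],p[1]+s*pts[:,0]+c*pts[:,1],pts[:,2]]
def draw(im,n,p,segs,off,f):
    out=cv2.resize(im,None,fx=f,fy=f,interpolation=cv2.INTER_CUBIC)
    for a,b in segs:
        q=(proj(n,tf(p,[a,b]))-off+.5)*f-.5
        cv2.line(out,*[tuple(int(round(v)) for v in k) for k in q],(0,0,255),1)
    return out
def box(x0,x1,y0,y1,z0,z1):
    P=[(x,y,z) for x in(x0,x1) for y in(y0,y1) for z in(z0,z1)]
    return [(a,b) for i,a in enumerate(P) for b in P[i+1:] if sum(u!=v for u,v in zip(a,b))==1]
TRAY=box(-.068,.068,-.029,.029,0,.04)+box(-.094,-.068,-.007,.007,.012,.034)
CAB=box(-.105,.105,-.0975,.0975,0,.101)+[((-.105,-.0305,.054),(-.105,.0305,.054)),((-.105,-.0305,.098),(-.105,.0305,.098))]+box(-.13,-.105,.057,.071,.066,.088)+box(-.13,-.105,-.071,-.057,.066,.088)
E
cat > a.py <<'E'
from h import *
g=lambda l,f,o:(np.array(l,float)+.5)/f-.5+o
uv=g([(98,422),(262,495),(127,530),(163,543)],8,[145,170])
p,r=fitpose("top",[(-.068,.029,.04),(-.068,-.029,.04),(-.094,.007,.034),(-.094,-.007,.034)],uv,x0=(.5,.2,-.4)); print("tray",p,np.degrees(p[2]),r.round(1).tolist())
uv=g([(85,57),(474,82),(458,483),(60,458)],5.4,[230,60])
c,r=fitpose("top",[(.105,.0975,.101),(.105,-.0975,.101),(-.105,-.0975,.101),(-.105,.0975,.101)],uv,x0=(.8,0,0)); print("cab",c,np.degrees(c[2]),r.round(1).tolist())
for k,(n,a,b,f) in enumerate([("top",(145,170),(220,245),8),("top",(230,60),(330,170),5.4),("scene",(280,170),(340,230),9),("scene",(150,195),(260,300),5.4)]):
    im=cv2.imread(f"pics/{n}0.png")[a[1]:b[1],a[0]:b[0]]
    cv2.imwrite(f"pics/o{k}.png",draw(im,n,p if k%2==0 else c,TRAY if k%2==0 else CAB,np.array(a),f))
a=[cv2.resize(cv2.imread(f"pics/o{k}.png"),(400,400 if k%2==0 else 440)) for k in range(4)]
cv2.imwrite("pics/otray.png",np.hstack([a[0],a[2]]));cv2.imwrite("pics/ocab.png",np.hstack([a[1],a[3]]))
E
python3 a.py
```

```text
tray [ 0.46914896  0.27889239 -0.47807822] -27.391864075703356 [[0.2, 0.5], [-0.7, 0.1], [0.2, -0.6], [0.4, -0.1]]
cab [ 0.69819023 -0.00939569 -0.12758137] -7.309874228688465 [[0.3, 0.1], [-0.1, -0.3], [0.2, 0.0], [-0.4, 0.1]]
```

View pics/otray.png

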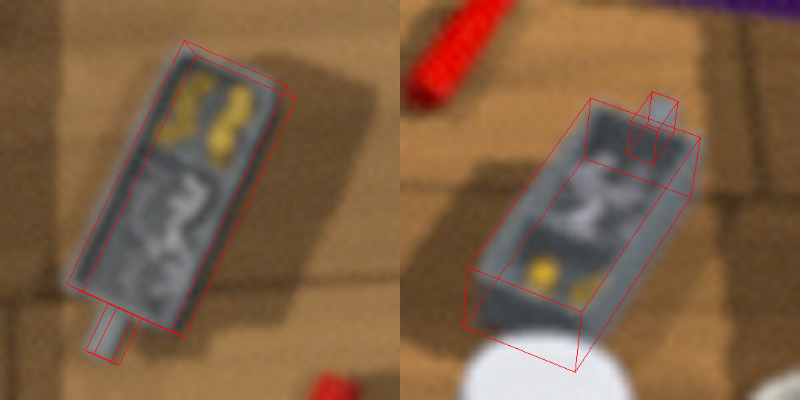

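View pics/ocab.png

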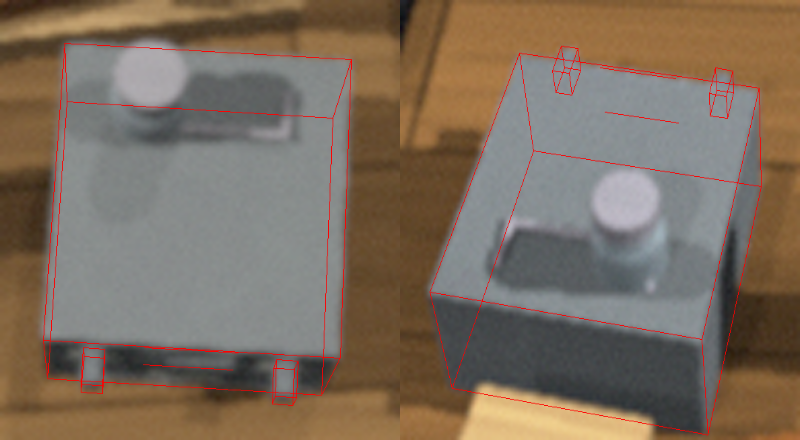

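The grey tray at c1 with tab at (145,535) is confirmed as the target. The cabinet fit is good. The tray fit needs its rear corners included.

```bash
cat > b.py <<'E'
from h import *
g=lambda l,f,o:(np.array(l,float)+.5)/f-.5+o
uv=g([(98,420),(262,495),(127,532),(163,543),(272,66),(412,122)],8,[145,170])
p,r=fitpose("top",[(-.068,.029,.04),(-.068,-.029,.04),(-.094,.007,.034),(-.094,-.007,.034),(.068,.026,.04),(.068,-.026,.04)],uv,x0=(.5,.2,-.4)); print("tray",p,np.degrees(p[2]),r.round(1).tolist())
c=np.array([ 0.69819023,-0.00939569,-0.12758137])
im=cv2.imread("pics/top0.png")[170:245,145:220]
a=draw(im,"top",p,TRAY,np.array((145,170)),8)
cv2.imwrite("pics/p1.png",a)
im=cv2.imread("pics/scene0.png")[200:300,155:255]
cv2.imwrite("pics/p2.png",draw(im,"scene",c,CAB,np.array((155,200)),6))
E
python3 b.py
```

```text
tray [ 0.46952556  0.28065698 -0.4573422 ] -26.203777797867378 [[-0.1, 1.0], [-0.8, 0.0], [0.1, -0.6], [0.4, 0.1], [0.2, -0.4], [0.2, -0.2]]
```

View pics/p1.png

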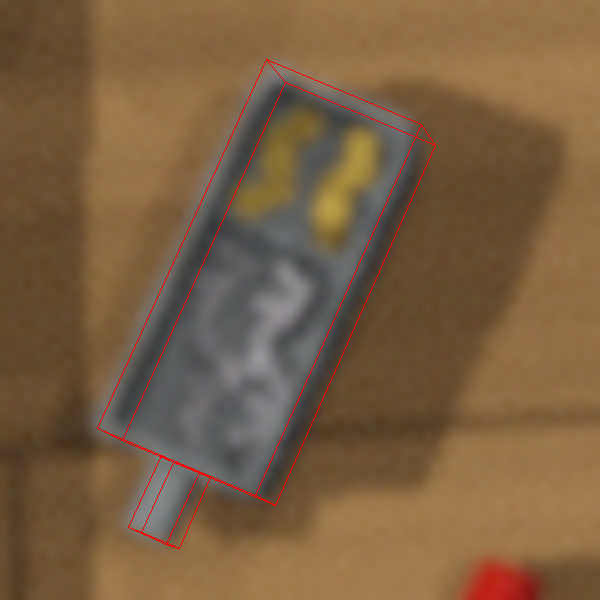

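View pics/p2.png

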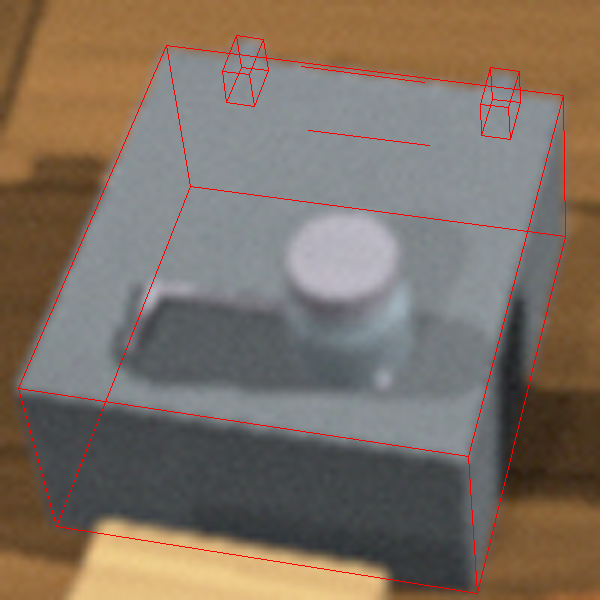

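```bash
cat >> h.py <<'E'
from scipy.spatial.transform import Rotation as Ro
import warnings; warnings.filterwarnings("ignore")
TP=np.array([.468,.2825,np.radians(-26.2)]); C=np.array([0.69819023,-0.00939569,-0.12758137])
def down(yaw,flip=False):
    z=np.array([-np.sin(yaw),np.cos(yaw),0])*(-1 if flip else 1); x=np.array([0,0,-1.]); y=np.cross(z,x)
    return Ro.from_matrix(np.c_[x,y,z]).as_euler('xyz',degrees=True)
def st(k=""):
    o=robot.observe(); print(k,"t%.2f"%o["time_s"],"tcp",o["tcp_pos"].round(4),"F",o["ft_force"].round(2),"w%.3f"%o["gripper_width"]); return o
E
python3 - <<'E'
from h import *
g=tf(TP,[-.03,0,0])[0]
for f in(0,1):
    print(down(TP[2],f),robot.inverse_kinematics([g[0],g[1],.12],down(TP[2],f)), robot.inverse_kinematics([*tf(C,[-.235,0,0])[0][:2],.12],down(C[2],f)))
    m=Ro.from_euler('xyz',down(TP[2],f),degrees=True).as_matrix();print(m.round(3).tolist())
E
```

```text
[-63.8  90.    0. ] [ 2.58100485e+01 -6.61916874e+00  1.09051362e+02 -2.54444375e-14
  7.75678067e+01 -3.79899515e+01] [-6.64661341e+00 -1.64731118e+01  1.17451534e+02 -2.54444375e-14
  7.90215775e+01 -8.93367394e+01]
[[0.0, -0.897, 0.442], [0.0, 0.442, 0.897], [-1.0, -0.0, 0.0]]
[116.2  90.    0. ] [ 2.58100485e+01 -6.61916874e+00  1.09051362e+02 -2.54444375e-14
  7.75678067e+01  1.42010048e+02] [-6.64661341e+00 -1.64731118e+01  1.17451534e+02 -2.54444375e-14
  7.90215775e+01  9.06632606e+01]
[[0.0, 0.897, -0.442], [-0.0, -0.442, -0.897], [-1.0, 0.0, 0.0]]
```

```bash
python3 - <<'E'
from h import *
g=tf(TP,[-.03,0,0])[0]; o=down(TP[2])
robot.move_gripper(0.88)
robot.move_to([g[0],g[1],.13],o); st("above")
robot.move_l([g[0],g[1],.045],velocity=.12)
cv2.imwrite("pics/g1.png",robot.snapshot("top")[:,:,::-1]);st()
robot.move_l([g[0],g[1],.005],velocity=.08); st("down")
im=robot.snapshot("scene"); cv2.imwrite("pics/g2.png",im[:,:,::-1])
a=cv2.resize(cv2.imread("pics/g1.png")[160:260,130:230],(400,400),interpolation=2)
b=cv2.resize(cv2.imread("pics/g2.png")[140:240,260:360],(400,400),interpolation=2)
cv2.imwrite("pics/g3.png",np.hstack([a,b]))
E
```

```text
above t1.74 tcp [0.441  0.2966 0.1305] F [ 0.29  0.39 -0.38] w0.878
 t2.65 tcp [0.4419 0.2963 0.0462] F [ 0.3  -0.72 -1.06] w0.879
down t3.30 tcp [0.4409 0.2957 0.0046] F [ 0.06  0.69 -0.55] w0.879
```

View pics/g3.png

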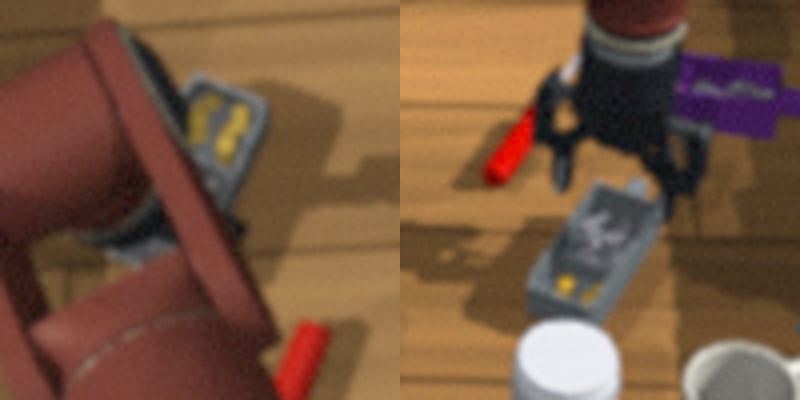

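```bash
python3 - <<'E'
from h import *
im=cv2.imread("pics/g2.png")[150:230,270:350]
S=TRAY+[((-.03,-.0375,.012),(-.03,.0375,.012)),((-.03,-.0375,.012),(-.03,-.0375,.05)),((-.03,.0375,.012),(-.03,.0375,.05))]
cv2.imwrite("pics/g4.png",draw(im,"scene",TP,S,np.array((270,150)),7))
E
```

```text
(no output)
```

View pics/g4.png

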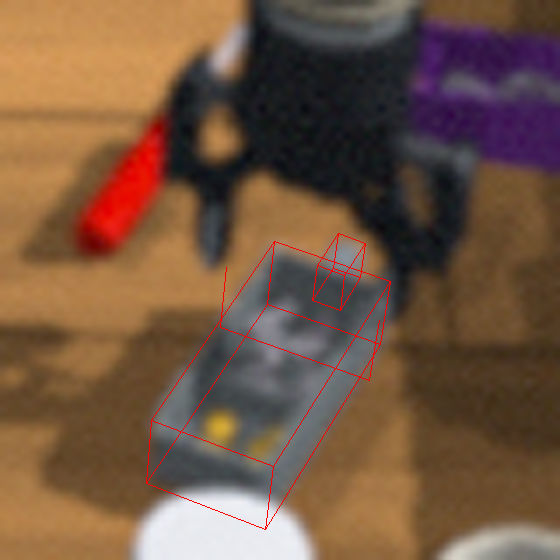

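```bash
python3 - <<'E'
from h import *
st()
im=robot.snapshot("scene"); cv2.imwrite("pics/g5.png",im[:,:,::-1])
st()
im=cv2.imread("pics/g5.png")[150:230,270:350]
S=TRAY+[((-.03,-.0375,.012),(-.03,.0375,.012)),((-.03,-.0375,.012),(-.03,-.0375,.05)),((-.03,.0375,.012),(-.03,.0375,.05))]
cv2.imwrite("pics/g6.png",draw(im,"scene",TP,S,np.array((270,150)),7))
E
```

```text
t3.35 tcp [0.4413 0.2959 0.0052] F [ 0.46 -0.19  0.37] w0.879
 t3.40 tcp [0.4416 0.296  0.0055] F [-0.54  0.36  0.21] w0.883
```

View pics/g6.png

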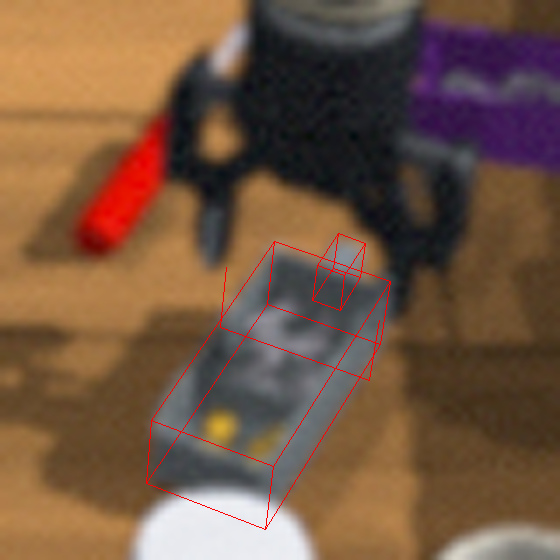

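```bash
python3 - <<'E'
from h import *
for uv in [(210,265),(395,318)]:
    q=np.array(uv)/7+[270,150]
    for z in(.005,.015,.05):
        w=back("scene",q,z); c,s=np.cos(TP[2]),np.sin(TP[2]); d=w-TP[:2]
        print(uv,z,w.round(4),"tray",(c*d[0]+s*d[1]).round(4),(-s*d[0]+c*d[1]).round(4))
m=robot.camera_model("scene"); print(-m["R"].T@m["t"])
# current gripper in tool frame from FK?
o=robot.observe(); print(o["joints"],o["eef_rot"])
R=Ro.from_euler('xyz',o["eef_rot"],degrees=True).as_matrix(); print(R.round(3))
E
python3 - <<'E'
import cv2,numpy as np
a=cv2.imread("pics/g5.png")[0:240,200:440]
cv2.imwrite("pics/g7.png",cv2.resize(a,(600,600),interpolation=2))
E
```

```text
(210, 265) 0.005 [0.3753 0.2608] tray -0.0736 -0.0604
(210, 265) 0.015 [0.3866 0.2597] tray -0.063 -0.0564
(210, 265) 0.05 [0.4258 0.2559] tray -0.0261 -0.0425
(395, 318) 0.005 [0.4092 0.3472] tray -0.0813 0.0321
(395, 318) 0.015 [0.42   0.3452] tray -0.0707 0.0351
(395, 318) 0.05 [0.458  0.3381] tray -0.0335 0.0455
[1.41962952 0.15946158 0.93651189]
[ 2.58106754e+01  1.61862365e+00  1.13096757e+02  8.70324949e-04
  6.52278275e+01 -3.79904429e+01] [-37.192881    89.94320253  26.60787301]
[[ 0.001 -0.897  0.441]
 [ 0.     0.441  0.897]
 [-1.    -0.001  0.001]]
```

View pics/g7.png

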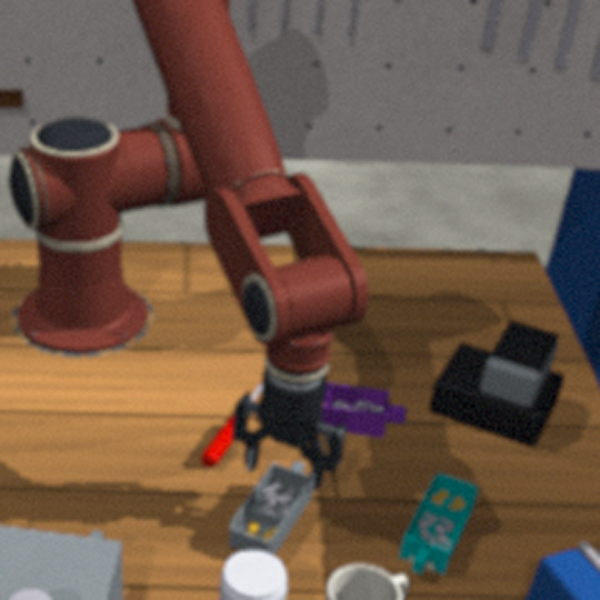

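```bash
python3 - <<'E'
from h import *
print(proj("scene",[[.2235,.5835,.193],[.2235,.5835,.206],[.2235,.5835,.24]]))
a=cv2.imread("pics/scene0.png")[30:130,360:460]
a=cv2.resize(a,(500,500),interpolation=2)
q=(proj("scene",[[.2235,.5835,.193]])[0]-[360,30])*5
cv2.circle(a,tuple(int(v) for v in q),4,(0,0,255),1)
im=robot.snapshot("scene"); cv2.imwrite("pics/g8.png",im[:,:,::-1])
print(np.abs(im[:,:,::-1].astype(int)-cv2.imread("pics/g5.png")).mean())
b=cv2.imread("pics/top0.png")[250:350,0:100]
cv2.imwrite("pics/i0.png",a)
E
```

```text
[[398.76017287 118.62208628]
 [399.62972292 115.28877205]
 [401.94642176 106.37964844]]
2.5889468722873263
```

View pics/i0.png

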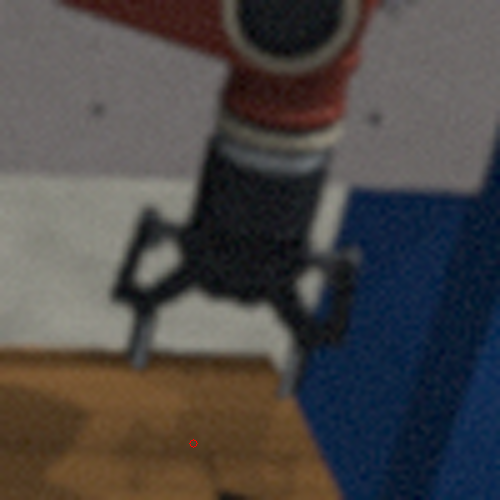

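```bash
python3 - <<'E'
from h import *
o=st(); x,y=o["tcp_pos"][:2]
robot.move_l([.441,.296,.13],velocity=.25)
robot.move_gripper(0.0); o=st()
P=[o["tcp_pos"],o["tcp_pos"]+[0,0,.04],o["tcp_pos"]+[0,0,.1]]
for n in("scene","top"):
    im=robot.snapshot(n)[:,:,::-1]; cv2.imwrite(f"pics/s_{n}.png",im)
    q=proj(n,P); print(n,q)
    c=q[0].astype(int)-[40,50]; c=np.maximum(c,0)
    a=cv2.resize(im[c[1]:c[1]+80,c[0]:c[0]+80],None,fx=5,fy=5,interpolation=2)
    for k in q: cv2.circle(a,tuple(int(v) for v in (k-c+.5)*5),3,(0,0,255),1)
    cv2.imwrite(f"pics/s2_{n}.png",a)
cv2.imwrite("pics/s3.png",np.hstack([cv2.resize(cv2.imread(f"pics/s2_{n}.png"),(400,400)) for n in("scene","top")]))
E
```

```text
t3.45 tcp [0.4417 0.296  0.0057] F [-0.68 -0.53  0.06] w0.887
 t4.80 tcp [0.441  0.296  0.1301] F [-0.15  0.17 -0.1 ] w0.000
scene [[315.16885462 172.07795447]
 [316.43697264 161.78841145]
 [318.43181659 145.50086684]]
top [[165.26398639 210.44259204]
 [162.06027028 208.2830237 ]
 [156.80095998 204.73680869]]
```

View pics/s3.png

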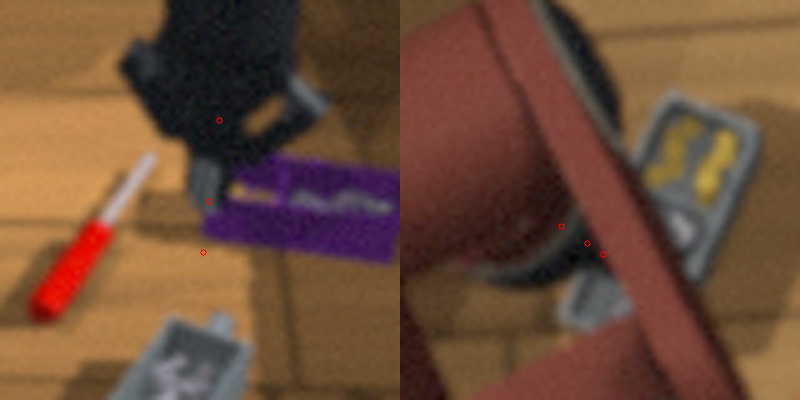

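```bash
python3 - <<'E'
from h import *
for n in("scene","top"): print(n,proj(n,[[0,0,0],[.07,0,0],[0,.07,0],[0,-.07,0],[-.07,0,0]]).round(1).tolist())
c=proj("scene",[[0,0,0]])[0]
a=cv2.imread("pics/scene0.png")[80:160,190:280]
a=cv2.resize(a,None,fx=5,fy=5,interpolation=2)
P=[[.09*np.cos(t),.09*np.sin(t),0] for t in np.linspace(0,6.28,60)]
for k in np.vstack([proj("scene",P),c]): cv2.circle(a,tuple(int(v) for v in (k-[190,80]+.5)*5),1,(0,255,0),-1)
cv2.imwrite("pics/b1.png",a)
a=cv2.imread("pics/top0.png")[300:384,220:370]
a=cv2.resize(a,None,fx=4,fy=4,interpolation=2)
for k in proj("top",P): cv2.circle(a,tuple(int(v) for v in (k-[220,300]+.5)*4),1,(0,255,0),-1)
cv2.imwrite("pics/b2.png",a)
E
```

```text
scene [[232.8, 125.8], [231.3, 135.5], [249.9, 126.1], [215.8, 125.4], [234.3, 116.6]]
top [[294.0, 378.7], [291.9, 350.4], [267.0, 380.6], [321.0, 376.8], [296.2, 407.5]]
```

View pics/b1.png

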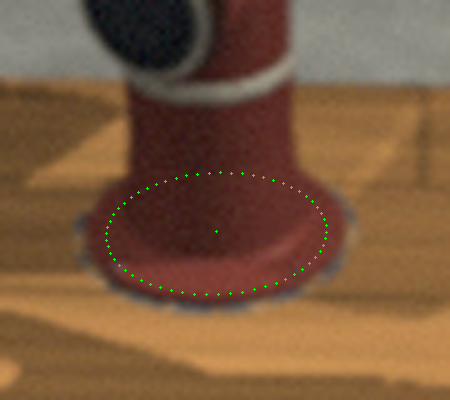

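View pics/b2.png

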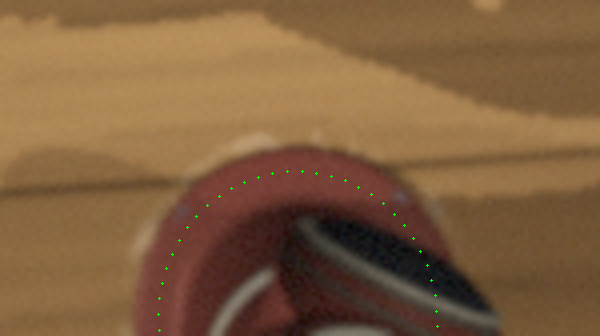

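The scene picture shows the finger tips about 35 mm above where the reported TCP should be. I'll settle this with a guarded touch on free bench at about top (260,210), rather than assume either one.

```bash
python3 - <<'E'
from h import *
print(back("top",(258,212),0))
robot.move_to([.45,.10,.06],down(TP[2]))
robot.move_l([.45,.10,.012],velocity=.15); o=st("low")
for n in("scene","top"):
    im=robot.snapshot(n)[:,:,::-1]; cv2.imwrite(f"pics/t_{n}.png",im); print(n,proj(n,[o["tcp_pos"]]))
z=.012
while z>-.045:
    z-=.003
    robot.move_l([.45,.10,z],velocity=.05); o=robot.observe(); f=o["ft_force"][2]
    if abs(f)>4: break
st("contact? cmd z=%.3f"%z)
im=robot.snapshot("scene")[:,:,::-1]; cv2.imwrite("pics/t2_scene.png",im)
q=proj("scene",[[.45,.1,0]])[0]; c=q.astype(int)-[40,50]
a=[cv2.resize(cv2.imread(f)[c[1]:c[1]+80,c[0]:c[0]+80],(400,400),interpolation=2) for f in("pics/t_scene.png","pics/t2_scene.png")]
for k in a: cv2.circle(k,tuple(int(v) for v in (q-c+.5)*5),3,(0,0,255),1)
cv2.imwrite("pics/t3.png",np.hstack(a))
E
```

```text
[0.43886363 0.0644306 ]
low t6.21 tcp [0.4502 0.1008 0.0123] F [ 0.17  0.22 -0.54] w-0.001
scene [[251.58550454 200.09626481]]
top [[244.50783014 208.18521047]]
contact? cmd z=-0.039 t10.56 tcp [ 0.4506  0.1001 -0.0373] F [-5.58 -0.31 12.81] w0.004
```

View pics/t3.png

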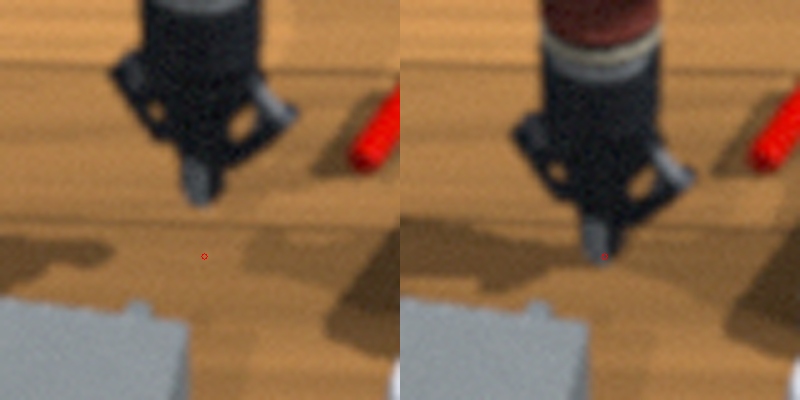

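The touch confirms it: contact came at a reported z of about -0.037, so the real tips are 36.5 mm behind the reported TCP along the tool, and x and y agree. I'll correct for that and grasp.

```bash
cat >> h.py <<'E'
D=.0365
E
python3 - <<'E'
from h import *
g=tf(TP,[-.03,0,0])[0]; o=down(TP[2])
robot.move_l([.45,.10,.05],velocity=.25)
robot.move_to([g[0],g[1],.04],o); 
robot.move_gripper(0.88)
robot.move_l([g[0],g[1],.006-D],velocity=.1); st("down")
im=robot.snapshot("scene")[:,:,::-1]; cv2.imwrite("pics/k1.png",im)
S=TRAY+[((-.03,-.0375,.012),(-.03,.0375,.012))]
cv2.imwrite("pics/k2.png",draw(im[150:230,270:350].copy(),"scene",TP,S,np.array((270,150)),7))
E
```

```text
down t13.48 tcp [ 0.4416  0.296  -0.03  ] F [-0.31  0.14  0.33] w0.879
```

View pics/k2.png

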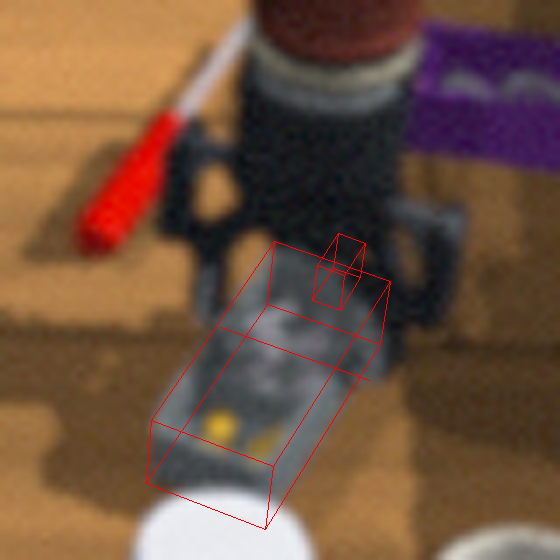

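```bash
python3 - <<'E'
from h import *
robot.move_gripper(0.0,strength=80); o=st("closed")
p=[.441,.2957]
robot.move_l([*p,.09-D+.006],velocity=.12); st("lift")
q=tf(C,[-.105-.100-.03,0,0])[0]
robot.move_to([q[0],q[1],.075-D+.006],down(C[2])); st("stage")
robot.dwell(.2)
for n in("scene","top"): cv2.imwrite(f"pics/m_{n}.png",robot.snapshot(n)[:,:,::-1])
a=cv2.resize(cv2.imread("pics/m_top.png")[60:220,200:360],(480,480),interpolation=2)
b=cv2.resize(cv2.imread("pics/m_scene.png")[150:300,150:300],(480,480),interpolation=2)
cv2.imwrite("pics/m.png",np.hstack([a,b])[:,:800] if 0 else cv2.resize(np.hstack([a,b]),(800,400)))
E
```

```text
closed t13.83 tcp [ 0.4421  0.2963 -0.0292] F [-0.34  0.25  5.33] w0.664
lift t14.73 tcp [0.4401 0.2952 0.0583] F [-0.42  0.04 -2.96] w0.663
stage t15.81 tcp [0.4649 0.0211 0.0442] F [ 0.15  0.02 -2.65] w0.667
```

View pics/m.png

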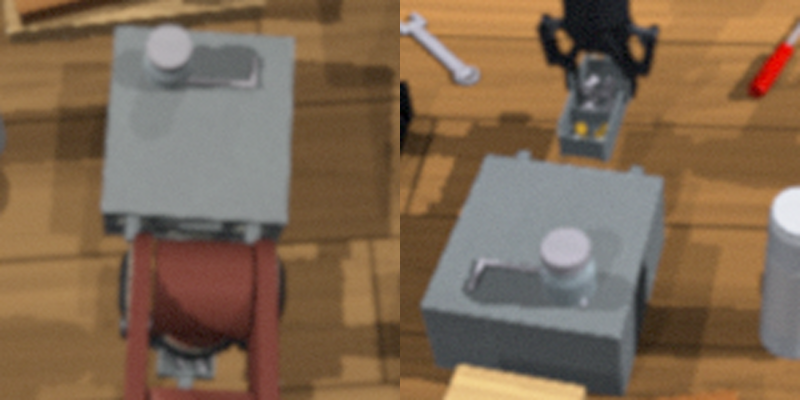

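```bash
python3 - <<'E'
from h import *
def tr(z): return [((a[0],a[1],a[2]+z),(b[0],b[1],b[2]+z)) for a,b in TRAY]
im=cv2.imread("pics/m_scene.png")
c=tf(C,[-.205,0,0])[0]; p=[c[0],c[1],C[2]]
o=np.array((195,160))
a=im[160:220,195:260].copy()
x=draw(a,"scene",p,tr(.0747),o,9)
cv2.imwrite("pics/m2.png",x)
o=np.array((160,195)); a=im[195:240,160:250]
cv2.imwrite("pics/m4.png",draw(a,"scene",C,CAB,o,8))
E
```

```text
(no output)
```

View pics/m2.png

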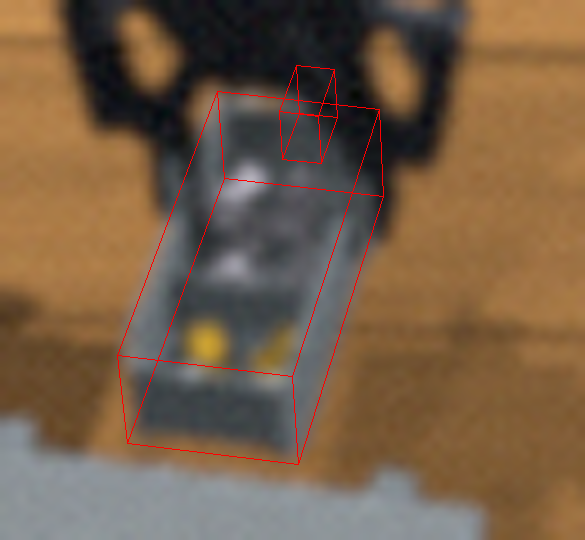

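View pics/m4.png

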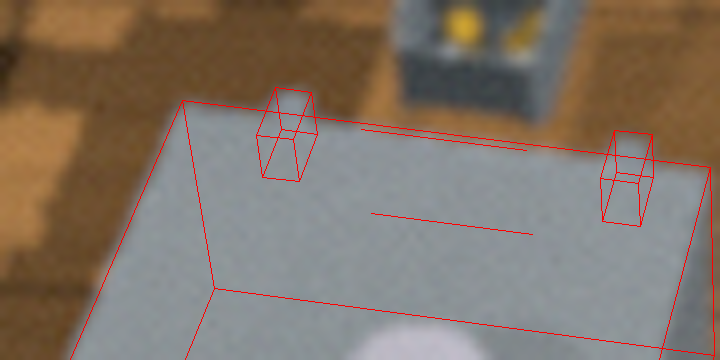

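```bash
cat >> h.py <<'E'
AX=np.array([np.cos(C[2]),np.sin(C[2]),0]); LY=np.array([-AX[1],AX[0],0])
def F(n=4):
    f=np.mean([ (robot.observe()["ft_force"]) for _ in range(n)],0); return f
def cmd(cx,cy,zt,v=.1):   # TCP true at cabinet-frame (cx,cy), true z
    q=tf(C,[cx,cy,0])[0]; robot.move_l([q[0],q[1],zt-D],velocity=v)
def loc():
    p=robot.observe()["tcp_pos"]; d=p[:2]-C[:2]; return np.array([d@AX[:2],d@LY[:2],p[2]+D])
E
python3 - <<'E'
from h import *
cmd(-.235,0,.062,.1); f0=F(); print("base",f0.round(2)); np.save("f0.npy",f0)
x=-.235
cmd(-.207,0,.062,.1); x=-.207
while x< -.135:
    x+=.004; cmd(x,0,.062,.06); f=F(1)-f0
    print(round(x,3),"ax %.1f lat %.1f z %.1f"%(f@AX,f@LY,f[2]))
    if abs(f@AX)>5 or abs(f@LY)>8 or abs(f[2])>6: break
st(); print(loc())
cv2.imwrite("pics/n1.png",robot.snapshot("scene")[:,:,::-1])
a=cv2.imread("pics/n1.png")[140:260,150:270]; cv2.imwrite("pics/n2.png",cv2.resize(a,(600,600),interpolation=2))
E
```

```text
base [ 0.06  0.   -2.4 ]
-0.203 ax 0.1 lat -0.3 z -0.5
-0.199 ax -0.8 lat 0.5 z -0.3
-0.195 ax 0.6 lat -1.0 z -0.5
-0.191 ax -0.7 lat 0.0 z 0.1
-0.187 ax -0.2 lat 0.3 z -0.1
-0.183 ax 0.8 lat 0.6 z -0.1
-0.179 ax -0.5 lat -0.2 z -0.8
-0.175 ax 0.4 lat 0.4 z -0.2
-0.171 ax -0.3 lat -0.2 z -0.5
-0.167 ax -0.4 lat -0.3 z -0.8
-0.163 ax 0.1 lat 0.2 z -0.2
-0.159 ax 0.6 lat -0.1 z -0.3
-0.155 ax 0.1 lat 0.0 z -0.5
-0.151 ax 0.6 lat 0.1 z -0.4
-0.147 ax -0.8 lat -0.7 z -0.4
-0.143 ax -0.5 lat -0.5 z 0.4
-0.139 ax 0.7 lat -0.7 z -0.5
-0.135 ax 0.7 lat -0.4 z -0.7
 t21.38 tcp [0.5646 0.0077 0.0256] F [ 0.7  -0.52 -3.15] w0.663
[-1.34712135e-01 -1.95266574e-05  6.20973643e-02]
```

View pics/n2.png

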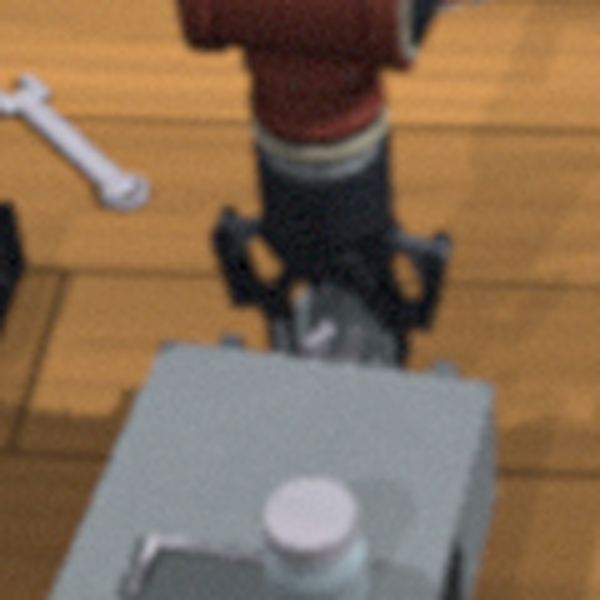

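The tray went 68 mm into the bay with no contact force. Next I insert a little more, lower it to the floor, then regrip nearer the front.

```bash
python3 - <<'E'
from h import *
f0=np.load("f0.npy")
for x in (-.129,-.123,-.119):
    cmd(x,0,.062,.06); f=F(1)-f0; print(x,f.round(1))
    if abs(f@AX)>6: break
z=.062
for k in range(5):
    z-=.0006; cmd(x,0,z,.03); f=F(2)-f0; print("z",round(z,4),f.round(1))
    if f[2]>1.2: break
robot.move_gripper(.76); st("open"); 
cmd(-.142,0,z+.001,.12)
robot.move_gripper(0,strength=60); f1=F(); st("regrip"); print(f1.round(2))
cx=-.142
while cx<-.1215:
    cx+=.004; cmd(cx,0,z+.001,.06); f=F(1)-f1; print(round(cx,3),"ax %.1f lat %.1f z %.1f"%(f@AX,f@LY,f[2]))
    if abs(f@AX)>6: break
for n in("scene","top"): cv2.imwrite(f"pics/q_{n}.png",robot.snapshot(n)[:,:,::-1])
st()
a=cv2.imread("pics/q_scene.png")[140:260,150:270]; cv2.imwrite("pics/q2.png",cv2.resize(a,(600,600),interpolation=2))
E
```

```text
-0.129 [ 0.4 -0.6 -0.1]
-0.123 [-0.9  0.1 -0. ]
-0.119 [-0.5 -0.2  0. ]
z 0.0614 [0.3 0.  0.3]
z 0.0608 [0.2 1.1 3.1]
open t22.93 tcp [0.5803 0.0057 0.0245] F [-0.49  0.62 -0.68] w0.753
regrip t23.49 tcp [0.5582 0.0085 0.0258] F [-1.21 -0.57  2.08] w0.667
[-1.21 -0.57  2.08]
-0.138 ax 1.4 lat 0.6 z 0.1
-0.134 ax 1.7 lat 0.7 z 1.3
-0.13 ax 2.8 lat 0.5 z 2.7
-0.126 ax 1.9 lat 0.4 z 2.3
-0.122 ax 2.1 lat 1.3 z 3.3
-0.118 ax 1.7 lat -0.4 z 3.0
 t25.09 tcp [0.5816 0.0056 0.0258] F [0.41 0.86 6.14] w0.667
```

View pics/q2.png

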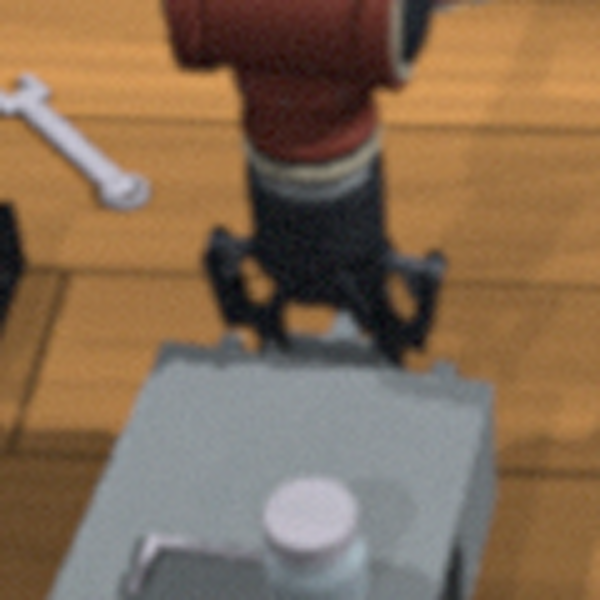

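```bash
cat > push.py <<'E'
from h import *
def push(zt, x, depth0, y=0, thr=-10.5, maxx=None):
    """x: start TCP cabinet x, advance until axial force <= thr. returns contact/stop x"""
    f0=F(6); print("base",f0.round(2)); log=[]; contact=None
    while True:
        f=(F(2)-f0); ax=f@AX
        if contact is None and ax<-1.5: contact=x
        # depth of drawer centre by geometry: tab end = x+.011 -> centre = x+.105 ; mouth -.105
        dep=x+.011+.094+.105
        log.append((round(x,4),round(dep*1000,1),round(ax,1),round(f@LY,1),round(f[2],1)))
        if ax<=thr or abs(f@LY)>8 or abs(f[2])>10 or dep>.094: break
        s=.003 if dep<.060 else (.0015 if dep<.066 else .0004)
        if ax<-8: s=min(s,.0003)
        x+=s; cmd(x,y,zt,.04 if s>.001 else .02)
    return x,log,f0
E
python3 - <<'E'
from push import *
robot.move_gripper(.76); print(loc())
cmd(-.118,0,.115,.2); cmd(-.195,0,.115,.25)
for n in("top",): cv2.imwrite(f"pics/r_{n}.png",robot.snapshot(n)[:,:,::-1])
robot.move_gripper(0.0); 
cmd(-.195,0,.070,.15); st()
cv2.imwrite("pics/r_scene.png",robot.snapshot("scene")[:,:,::-1])
a=cv2.imread("pics/r_scene.png")[140:260,150:270]; b=cv2.imread("pics/r_top.png")[60:220,200:360]
cv2.imwrite("pics/r2.png",np.hstack([cv2.resize(k,(400,400),interpolation=2) for k in(a,b)]))
E
```

```text
[-1.19453060e-01  6.43547635e-06  6.04353604e-02]
 t27.34 tcp [0.5044 0.0155 0.0332] F [ 0.07 -0.68  0.17] w0.002
```

View pics/r2.png

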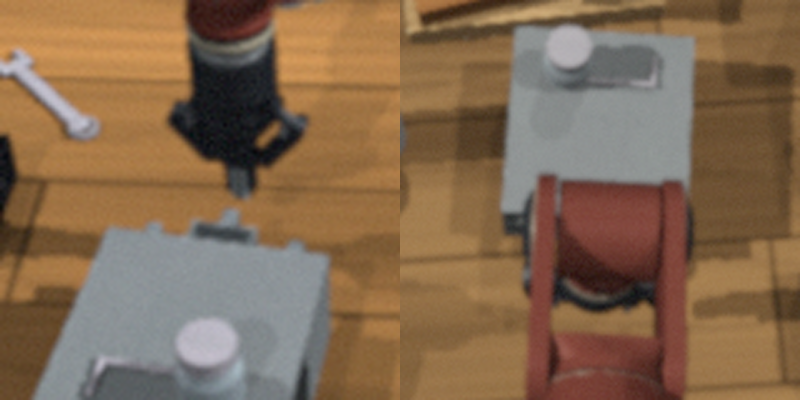

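The drawer sits straight in the mouth with its tab at left-pane (232,217), and the shut fingers are in front of it at (240,190). I'll do the guarded push.

```bash
python3 - <<'E'
from push import *
x,log,f0=push(.070,-.195,0)
for l in log[::3]+log[-8:]: print(l)
np.save("fb.npy",f0); np.save("xs.npy",x)
st(); print(loc())
E
```

```text
base [1.62 0.35 0.45]
(-0.195, 15.0, np.float64(-0.0), np.float64(0.0), np.float64(0.0))
(-0.186, 24.0, np.float64(-2.7), np.float64(0.0), np.float64(0.3))
(-0.177, 33.0, np.float64(-2.2), np.float64(-1.3), np.float64(-1.4))
(-0.168, 42.0, np.float64(-1.9), np.float64(0.2), np.float64(-1.0))
(-0.159, 51.0, np.float64(-3.3), np.float64(-0.4), np.float64(-0.2))
(-0.15, 60.0, np.float64(-5.6), np.float64(-0.7), np.float64(-1.7))
(-0.1455, 64.5, np.float64(-5.3), np.float64(-0.7), np.float64(-1.4))
(-0.1432, 66.8, np.float64(-6.9), np.float64(-1.6), np.float64(-1.0))
(-0.142, 68.0, np.float64(-6.7), np.float64(-0.3), np.float64(-1.9))
(-0.1408, 69.2, np.float64(-6.0), np.float64(-0.5), np.float64(-1.1))
(-0.1396, 70.4, np.float64(-6.1), np.float64(-0.4), np.float64(-1.7))
(-0.1384, 71.6, np.float64(-6.2), np.float64(-0.5), np.float64(-1.4))
(-0.1372, 72.8, np.float64(-6.8), np.float64(-0.4), np.float64(-1.7))
(-0.136, 74.0, np.float64(-6.9), np.float64(-0.4), np.float64(-1.5))
(-0.1348, 75.2, np.float64(-6.8), np.float64(0.6), np.float64(-0.9))
(-0.1336, 76.4, np.float64(-7.2), np.float6
[... 618 characters left out ...]
), np.float64(-0.4), np.float64(-0.5))
(-0.1258, 84.2, np.float64(-8.7), np.float64(-0.7), np.float64(-1.5))
(-0.1255, 84.5, np.float64(-8.7), np.float64(-0.7), np.float64(-1.3))
(-0.1252, 84.8, np.float64(-8.3), np.float64(-0.7), np.float64(-1.0))
(-0.1249, 85.1, np.float64(-7.7), np.float64(-0.6), np.float64(-0.4))
(-0.1245, 85.5, np.float64(-8.3), np.float64(-0.7), np.float64(-1.6))
(-0.1242, 85.8, np.float64(-7.9), np.float64(-0.4), np.float64(-0.9))
(-0.1238, 86.2, np.float64(-7.9), np.float64(-0.4), np.float64(-0.5))
(-0.1234, 86.6, np.float64(-10.8), np.float64(0.2), np.float64(-0.2))
 t45.64 tcp [0.5744 0.0066 0.0329] F [-9.07  1.94  0.24] w0.001
[-0.12485734  0.00013675  0.06943983]
```

```bash
python3 - <<'E'
from push import *
x=float(np.load("xs.npy"))
for k in range(8):
    f=F(2)@AX; print(round(x,4),round(f,1),loc().round(4)[0])
    if f<-11: break
    x+=.0003; cmd(x,0,.070,.02)
st(); np.save("xs.npy",x)
E
```

```text
-0.1234 -9.2 -0.1249
-0.1231 -9.3 -0.1249
-0.1228 -10.9 -0.1248
-0.1225 -11.3 -0.1248
 t46.39 tcp [0.5744 0.0067 0.0329] F [-11.23   1.5    2.41] w0.001
```

The TCP no longer advances while the force climbs to 11 N, so this is the end stop. I'll let go and look.

```bash
python3 - <<'E'
from push import *
cmd(-.150,0,.070,.08); cmd(-.175,0,.070,.15)
f=F(2); print(f.round(1)); cmd(-.175,0,.115,.25); robot.dwell(.1)
cv2.imwrite("pics/u_scene.png",robot.snapshot("scene")[:,:,::-1]); st()
a=cv2.imread("pics/u_scene.png"); b=cv2.imread("pics/r_scene.png")
y0,x0=185,175
cv2.imwrite("pics/u2.png",np.hstack([cv2.resize(k[y0:y0+50,x0:x0+80],(400,250),interpolation=2) for k in(b,a)]))
E
```

```text
[ 0.5  0.4 -0.5]
 t47.68 tcp [0.5243 0.0129 0.0776] F [-0.63  0.45  0.24] w-0.000
```

View pics/u2.png

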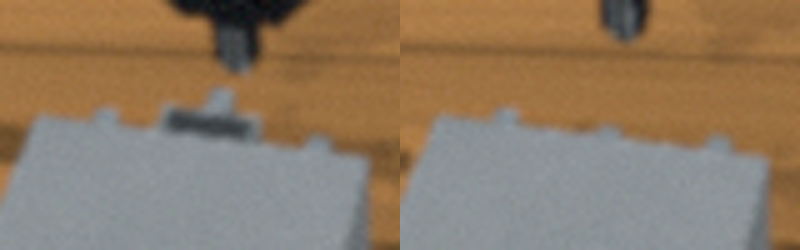

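It latched: the tab is now at (608,132), level with its neighbours' tabs and with no panel showing. Next is the tug test.

```bash
python3 - <<'E'
from push import *
robot.move_gripper(.45)
cmd(-.119,0,.115,.2)
f0=F(3); print("free",f0.round(2))
cmd(-.119,0,.066,.12); print((F(2)-f0).round(1))
robot.move_gripper(0,strength=25); st("pinch"); f1=F(2)-f0; print("pinched ax %.1f lat %.1f"%(f1@AX,f1@LY))
x=-.119
for k in range(14):
    x-=.0005; cmd(x,0,.066,.03); f=(F(2)-f0)@AX; print(round(x,4),round(f,1),loc()[0].round(4))
    if f>6.5: break
robot.dwell(.5); f=(F(2)-f0)@AX; print("held",round(f,1),loc()[0].round(4)); st()
np.save("xt.npy",x)
E
```

```text
free [-0.23 -0.13 -0.55]
[ 0.7 -0.6  1.3]
pinch t49.46 tcp [0.5811 0.0057 0.0309] F [-0.41  0.69  3.6 ] w0.155
pinched ax -0.3 lat 0.8
-0.1195 1.2 -0.1181
-0.12 3.4 -0.1183
-0.1205 5.4 -0.1185
-0.121 6.4 -0.1187
-0.1215 8.2 -0.1188
held 8.1 -0.1188
 t51.21 tcp [0.5803 0.0057 0.0308] F [ 7.66 -2.16  2.24] w0.158
```

```bash
python3 - <<'E'
from push import *
cmd(-.119,0,.066,.03); print((F(2)@AX).round(1))
robot.move_gripper(.42); cmd(-.119,0,.12,.2); cmd(-.20,0,.13,.3); robot.dwell(.2)
for n in("scene","top"): cv2.imwrite(f"pics/v_{n}.png",robot.snapshot(n)[:,:,::-1])
st()
a=cv2.imread("pics/v_scene.png")
cv2.imwrite("pics/v2.png",np.hstack([cv2.resize(a[185:235,175:255],(400,250),interpolation=2),cv2.resize(a[100:300,80:400],(400,250),interpolation=2)]))
E
```

```text
0.8
 t52.95 tcp [0.5003 0.0159 0.0932] F [0.64 0.1  0.39] w0.416
```

View pics/v2.png

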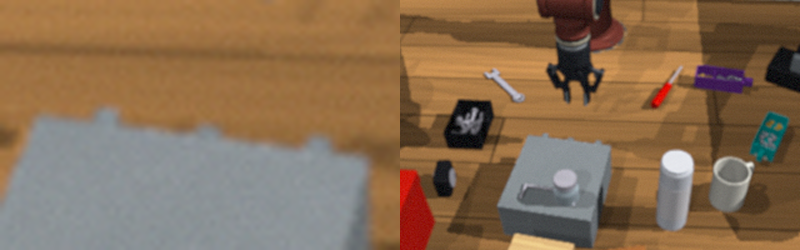

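The drawer is still latched, with its tab at left-pane (208,132) and flush. The hand is clear and everything else is in place, so I'm handing in.

```bash
python3 -c "
from station import robot
robot.finish_job(); print(robot.observe()['time_s'])"
```

```text
the job is handed in; nothing more can be done
the job is handed in; nothing more can be done
```

The grey drawer is back in the upper middle bay, latched, and it held against an outward tug. The job was handed in at about 53 s of the 67 s allowed.

- **Inserting:** I pinched the drawer by its sides and slid it level into the bay with almost no contact force. I then regripped nearer its front and pushed on the tab with shut fingers. At about 11 N the arm stopped advancing while the force kept climbing, which I took as the end stop.
- **Checks:** After I let go, the picture showed the drawer staying in, its tab level with the neighbouring tabs. A tug of about 8 N for 0.5 s did not pull it out. The last picture, with the hand clear, shows it still latched and nothing else visibly moved. I could only judge this from the camera and wrist force, as the latch's own joint value is not reported.
- **Tool length disagreed:** The real fingertips sit about 36.5 mm short of the reported tool point. I saw this in the pictures, confirmed it with a gentle touch on free bench (about 13 N), and corrected for it throughout.
- **Force zero was off:** The zero taken before the push was about 1.6 N out. For the final press I used the unadjusted force reading instead.

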